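Load the soap-moulding stand and close its keeper

ROBOT

A 6-joint arm with a two-finger parallel gripper is mounted at the origin on the work surface. World frame = base frame: x ahead of the robot, y to its left, z up, the work surface at z = 0. Lengths are in m, angles in rad, forces in N, time in s.
With the tool pointing down it reaches from about 0.3 to 0.85 m from the base axis. Payload 5.4 kg.
Tool frame: the origin (TCP) lies at the very end of the fingers, on their centre line; the grasp point (between the pads) lies 19 mm behind it (bot.grip_point_offset is the distance from the TCP to the grasp point, in m); x points along the fingers, y is the direction in which the jaws open and shut, and the axes are right-handed (so a half turn about x gives the same grasp; the last joint's range is limited). The gripper opens to 85 mm and grips with 20 to 120 N. Pads are 22 mm wide; open, the fingers measure 114 mm over their backs; the gripper's body (76 mm by 85 mm) begins 54 mm behind the grasp point. The pads swing forward as they close: fully open they stand 13 mm farther back than shut.
Start: joints at [-1.479, 0.158, 1.597, -0, 1.386, -0.21], TCP at [0.171, -0.549, 0.231] pointing down, gripper open.
Joint ranges: [-2.91, 2.91], [-0.94, 2.29], [0.18, 2.7], [-1.29, 4.43], [0.17, 2.64], [-3, 3]. Speed limits (rad/s): [2.57, 2.57, 3.14, 3.14, 3.14, 3.14].

INTERFACE

Orientations are given as a rotation vector (axis times angle).
In Python, from cell import read_state, cams, job, bot gives the robot as it stands. The module is installed in compiled form; this text tells all that it offers.
- The arm moves only by the tool drive_tool, never from a script. Its argument "steps" is a list of rows, each a list of 5 numbers: the shift along the tool's x, y, z in mm, then the turn about the tool's x in degrees, then the opening, from -1 (shut) to 1 (fully open), so that 0 is half open. A call has 1 to 20 rows; each row is the pose to reach, as a shift and turn from the pose measured when the call began, along the tool's axes at that moment; what a row does not reach only later rows make up. A row lasts 1/12 s, in which the tool goes at most 41.7 mm and 7.16 degrees, less where a joint would pass 70% of its speed; a pose out of reach is approached as far as the arm can. A call with a gripper value outside its range is refused whole. The fingers move at their own pace and stop on an object; the grip force is fixed at half the most. Time passes only in rows, so rows that repeat a pose let the fingers close. It gives the time, the measured TCP pose, the force and the opening at its end, in the units of the state.
- read_state(): the state, without advancing time (a new reading comes with each control period).
- cams.camera(name): name is "side" or "top"; returns the picture (400x640x3 uint8, red, green, blue); there is no depth.
- cams.calibration(name): a dict with "camera_matrix" (3x3 intrinsics, pixels), "origin" and "attitude" of the camera in the world. Camera axes: x right, y down, z forward; pixel columns grow to the right and rows downward; lengths in m; the calibration is good to about 2 mm. A picture is of the moment at which its call begins. calibration takes no time and is no camera call.
- job.hand_in(): hands the job in, once; it reports no verdict.
The state is a dict: "time_s": time; "q": joint angles; "joint_vel": joint speeds; "tau": joint torques, N m; "ee_pos": TCP position; "eef_rot": TCP orientation; "contact_force": force on the tool from outside, world axes, zero at the start; "ft_torque": the same for the moment, N m; "width": finger opening in m.
Only numpy, scipy, OpenCV 4.12 (cv2) and the standard library are available. Lean on these libraries where they do the work, as an engineer would, in place of code of your own. Each camera call takes 0.05 s, during which the arm holds its last target.

TASK

Get the small moulding stand ready: put the square drain plate over its post so that it lies flat on the round pedestal, then put the round spacer ring over the post on top of the plate. Last, push the swinging keeper bar fully home to its stop, so that its round pad covers the stack, and leave the other things on the table where they are.

Things in the scene. Friction and masses are not known exactly. Their poses are not given: they have to be found in the camera images.
- stand: Moulding stand, fixed. Origin on the post's axis at table height, z up. Plywood base 12 mm thick, x -45..45, y -45..95 mm in its frame. On the axis a dark steel pedestal, 44 mm diameter, top at 40 mm height, and on it a stepped steel post: 16 mm diameter up to 52 mm height, then 10 mm up to 70 mm, edges bevelled. At y +75 mm a pivot column, 18 mm diameter, carries the keeper.
- post_tip (a point): Tip of the post, on its axis, 70 mm above the table.
- drain_plate: Loose square steel plate, 60 x 60 x 14 mm, about 110 g, lying flat; a 20 mm centre hole and four 8 mm holes near the corners, all through. Sides along its x and y; origin at the centre of its underside. Fully seated, its underside is at 40 mm height, its top at 54 mm. It starts on one side of the stand, the spacer on the other; which side varies.
- spacer: Loose round grey plastic ring, 44 mm outside diameter, 14 mm hole, 18 mm tall, 50 g nominal, hole upright; origin at the centre of its underside. Its hole does not pass the post's thick lower part, so it belongs above the plate. Fully seated its underside is at 54 mm, its top at 72 mm.
- keeper (a joint): Keeper angle, rad, about the vertical pivot column: 0 = home at its stop, pad centred over the post; grows as it swings open, counter-clockwise seen from above (pin goes towards the stand's +x), to 1.9. It stays where left (light friction; about 1 N at the pin moves it).
- keeper_pin (a point): Middle of the black upright pin on the keeper's free end: 12 mm diameter, from 81 to 117 mm height (point at 99 mm), 115 mm from the pivot axis. The keeper is swung by pushing this pin sideways; with the keeper home it stands at x 0, y -40 mm in the stand's frame.
- keeper_pivot (a point): On the keeper's pivot axis, 81 mm above the table; x 0, y +75 mm in the stand's frame. The keeper is a dark steel bar 20 mm wide, 117 mm long from here, 6 mm thick, underside at 75 mm height, with a round pad of the same thickness, 44 mm diameter, centred 75 mm from the pivot.
- dye1: small amber dye bottle, 26 mm diameter, 55 mm tall, standing; origin at the centre of its underside. Bystander.
- dye2: small amber dye bottle, 26 mm diameter, 55 mm tall, standing; origin at the centre of its underside. Bystander.
- dye3: small amber dye bottle, 26 mm diameter, 55 mm tall, standing; origin at the centre of its underside. Bystander.
- mould: White plastic mould of four round lobes, about 78 x 78 x 18 mm; origin at the centre of its underside. Bystander.
- clay_knife: Blue plastic modelling knife lying flat, 145 mm long along its x, 12 mm wide, 7 mm thick; origin near its middle, on the underside. Bystander.
- tub_lid: White round lid lying flat, 124 mm diameter, 8 mm thick; origin at the centre of its underside. Bystander.
- bowl: Glass bowl, 150 mm diameter, 60 mm tall; origin at the centre of its underside. Bystander.

How it is judged:
On the way, in this order (a step that is already met when the one before it is completed fails the run):
1. the drain plate lies flat on the pedestal, around the post (z of drain_plate in the frame of stand between 0.037 and 0.043 m and horizontal distance between drain_plate and stand below 0.005 m and angle between drain_plate's own z axis and vertical below 0.08 rad), for 0.2 s.
2. with the plate still there and the keeper still open, the spacer lies on the plate, around the post (all of step 1 and z of spacer in the frame of stand between 0.051 and 0.057 m and horizontal distance between spacer and stand below 0.005 m and angle between spacer's own z axis and vertical below 0.08 rad and value of joint keeper above 0.3 rad), for 0.2 s.
3. the keeper is home over the stack (all of step 1 and z of spacer in the frame of stand between 0.051 and 0.057 m and horizontal distance between spacer and stand below 0.005 m and angle between spacer's own z axis and vertical below 0.08 rad and value of joint keeper below 0.08 rad), for 0.2 s.
At the end, for the whole second after the job is handed in: The drain plate lies flat on the pedestal around the post and the spacer on the plate around the post (each within 3 mm of its seated height, 5 mm of the post's axis and 0.08 rad of level), the keeper is within 0.08 rad of its stop, and all is at rest (all of step 3 and linear speed of each of drain_plate, spacer below 0.02 m/s); the robot touches nothing.
It fails at once if a bystander (bottle, mould, knife, lid or bowl) is moved more than 25 mm or tipped over (distance of any of dye1, dye2, dye3, mould, clay_knife, tub_lid, bowl from where it was at the start of the episode above 0.025 m or angle between any of dye1, dye2, dye3, mould, clay_knife, tub_lid, bowl's own z axis and vertical above 0.5 rad).
It also fails if it takes over 72 s, if anything falls off the work surface, if the arm or the gripper's body presses on something with over 40 N, if the wrist force passes 120 N, or if a joint passes its speed limit or range.

## Working session

There is one attempt and no reset: what is moved stays moved. The work goes in short steps, Python scripts to look and compute and a tool call to move; the robot and the scene stay as the last step left them, time stands still between calls to the robot, and variables do not carry over. Pictures are saved under pics/ and viewed, and the job is handed in when it is done.

Besides the shell and the picture viewer there is one more tool, called after "Request:" by a JSON object that holds its "api" and its "payload", one argument or row to a line. drive_tool: Moves the arm, as the interface text tells. Its arguments: {"type":"object","properties":{"steps":{"type":"array","items":{"type":"array","items":{"type":"number"}}}},"required":["steps"]}

```bash
mkdir -p pics; python3 - <<'E'
from cell import read_state, cams, job, bot
import cv2
s=read_state()
for k,v in s.items(): print(k,v)
for n in ("top","side"):
    im=cams.camera(n); cv2.imwrite(f"pics/{n}0.png",im[:,:,::-1]); print(n,cams.calibration(n))
print(bot.grip_point_offset)
E
```

```text
time_s 0.0
q [-1.47907394e+00  1.59099523e-01  1.59822977e+00 -7.35073647e-06
  1.38622071e+00 -2.10088407e-01]
joint_vel [-0.00054971  0.00069449  0.00183394  0.0012416   0.00014953 -0.0006253 ]
tau [ 5.16054843e-04 -3.95994973e+01 -3.31430697e+01 -1.25725942e-04
  8.51172663e-03 -2.26085497e-07]
ee_pos [ 0.17084562 -0.54839573  0.23028979]
eef_rot [ 2.05989159  0.31525018 -2.05966541]
contact_force [-0.05188159 -0.16009696  0.72575563]
ft_torque [-0.00373101 -0.04242716 -0.02430928]
width 0.08524327529785353
top {'camera_matrix': array([[447.40577962,   0.        , 326.09249677],
       [  0.        , 447.40577962, 198.42461383],
       [  0.        ,   0.        ,   1.        ]]), 'origin': array([ 0.35379264, -0.01324395,  1.30557983]), 'attitude': array([-2.17152672,  2.12660899, -0.1664012 ])}
side {'camera_matrix': array([[467.5670043 ,   0.        , 322.56338925],
       [  0.        , 467.5670043 , 203.18399282],
       [  0.        ,   0.        ,   1.        ]]), 'origin': array([0.25955395, 0.87455305, 0.70059321]), 'attitude': array([-0.3899413 ,  2.60822228, -1.41442092])}
0.0187
```

View pics/top0.png

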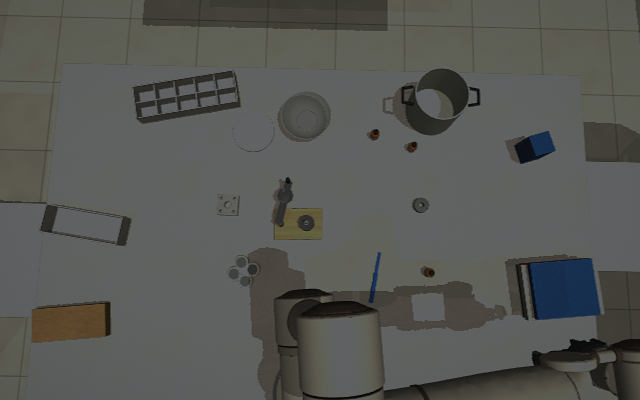

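View pics/side0.png

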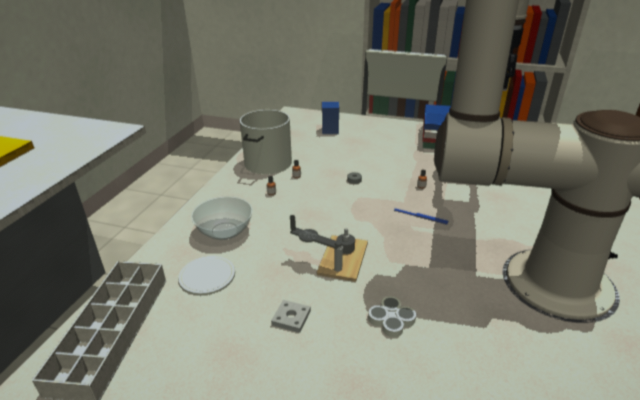

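The top view has world +x up and +y left. It shows the plate at about (228,205), the spacer at (421,205), the post at (306,222), the pivot at (281,222) and the pin at (288,182). Next I'll crop and enlarge for measuring.

```bash
cat > h.py <<'E'
import numpy as np, cv2
from scipy.spatial.transform import Rotation as R
from cell import cams
def ray(n,uv):
    c=cams.calibration(n); K=c["camera_matrix"]
    d=np.linalg.inv(K)@np.array([uv[0],uv[1],1.0]); return np.array(c["origin"]),R.from_rotvec(c["attitude"]).as_matrix()@d
def plane(n,uv,z):
    o,d=ray(n,uv); return (o+d*(z-o[2])/d[2])
def proj(n,p):
    c=cams.calibration(n); q=R.from_rotvec(c["attitude"]).as_matrix().T@(np.array(p)-c["origin"]); q=c["camera_matrix"]@q; return q[:2]/q[2]
E
python3 - <<'E'
import cv2,numpy as np
from h import *
im=cv2.imread("pics/top0.png"); b=cv2.convertScaleAbs(im,alpha=2.2)
def crop(x0,y0,x1,y1,name,src=b,k=8):
    cv2.imwrite(name,cv2.resize(src[y0:y1,x0:x1],None,fx=k,fy=k,interpolation=cv2.INTER_NEAREST))
crop(205,170,335,245,"pics/c1.png",k=6)
crop(400,190,440,220,"pics/c2.png",k=12)
s=cv2.imread("pics/side0.png")
crop(260,200,380,340,"pics/c3.png",s,4)
print(plane("top",(228,205),.014),plane("top",(306,222),.07),plane("top",(281,222),.081),plane("top",(288,182),.117),plane("top",(421,205),.018))
E
```

```text
[0.51882447 0.26263234 0.014     ] [0.4688627  0.03272849 0.07      ] [0.46639211 0.10084564 0.081     ] [0.57165856 0.08240234 0.117     ] [ 0.53034268 -0.29832244  0.018     ]
```

View pics/c1.png

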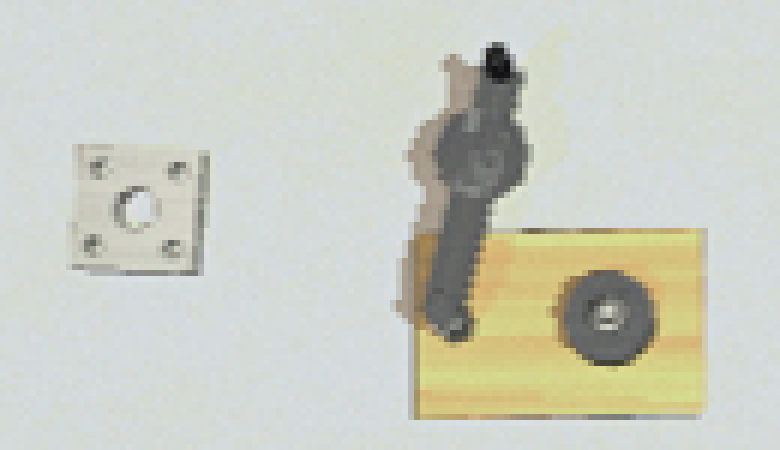

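View pics/c2.png

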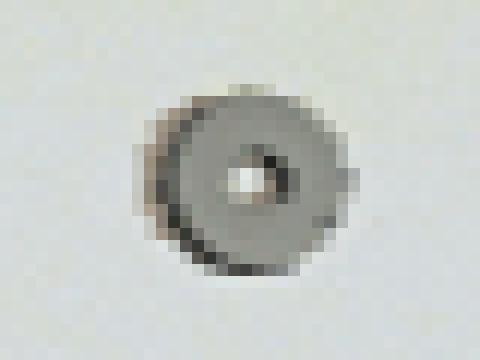

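View pics/c3.png

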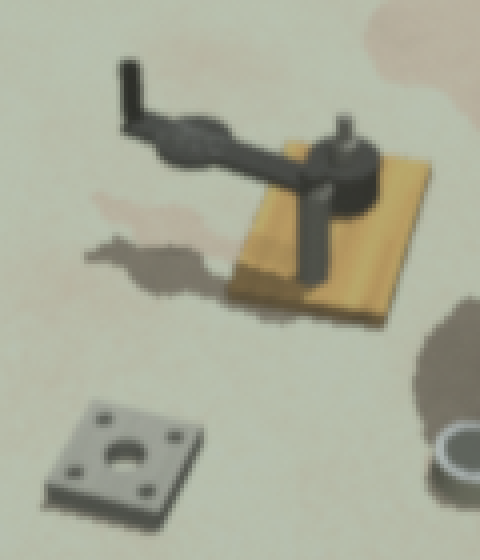

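```bash
python3 - <<'E'
import cv2,numpy as np
from h import *
t=cv2.imread("pics/top0.png"); s=cv2.imread("pics/side0.png")
def big(m):
    c,_=cv2.findContours(m,cv2.RETR_EXTERNAL,cv2.CHAIN_APPROX_NONE); return max(c,key=cv2.contourArea)
# base wood
for n,im in (("top",t),("side",s)):
    hsv=cv2.cvtColor(im,cv2.COLOR_BGR2HSV)
    m=cv2.inRange(hsv,(12,90,40),(35,255,255)); roi=np.zeros_like(m)
    if n=="top": roi[190:250,265:335]=255
    else: roi[230:290,310:380]=255
    c=big(m&roi); r=cv2.minAreaRect(c); bx=cv2.boxPoints(r)
    P=np.array([plane(n,p,.012) for p in bx]); print(n,"base",r,P[:,:2].round(4).tolist(),P.mean(0).round(4))
# post tip bright pixels in top
g=cv2.cvtColor(t,cv2.COLOR_BGR2GRAY)
print(g[212:234,294:318])
print("plate");print(g[190:220,214:244])
print("spacer");print(g[194:216,408:434])
E
```

```text
top base ((297.46051025390625, 223.39427185058594), (30.373489379882812, 47.9337272644043), 87.95458984375) [[0.5099, 0.1319], [0.5179, -0.0073], [0.4298, -0.0123], [0.422, 0.1255]] [0.4699 0.0595 0.012 ]
side base ((341.68426513671875, 257.2517395019531), (39.223628997802734, 45.25483322143555), 16.927513122558594) [[0.5075, 0.1368], [0.5254, -0.0254], [0.426, -0.0069], [0.4198, 0.1483]] [0.4697 0.0632 0.012 ]
[[88 87 87 87 88 87 87 88 88 87 87 87 87 87 87 86 87 87 88 87 87 87 87 87]
 [87 87 87 86 86 87 86 87 86 87 87 87 88 87 88 87 86 86 86 86 87 87 86 86]
 [88 88 88 88 87 89 88 89 89 89 88 86 84 83 84 84 84 84 85 89 88 88 88 88]
 [89 89 89 90 89 89 89 90 79 52 42 45 45 45 58 78 86 85 86 87 90 91 91 90]
 [90 89 88 89 89 79 59 53 47 47 46 47 45 46 45 49 62 78 85 85 87 90 89 89]
 [87 87 88 88 77 58 55 49 45 46 48 46 46 46 46 46 45 51 71 84 84 84 87 87]
 [87 87 87 88 77 55 50 45 46 45 45 44 45 43 42 42 45 45 52 71 84 85 87 88]
 [87 88 89 80 59 55 48 47 46 45 40 38 49 46 42 45 46 45 49 71 86 86 90 89]
 [91 92 93 81 60 52 46 47 42 31 35 50 62 61 55 45 46 45 45 53 76 88 89 89]
 [89 91 80
[... 6428 characters left out ...]
66  66  66
   66  83 101  99  98  98  98  99]
 [ 98  98  98  98  99 102  87  38  26  53  68  68  68  67  67  67  66  65
   75  94 100  98  98  98  98  98]
 [ 98  98  98  98  99  99 101  86  40  24  43  62  67  68  68  66  72  89
  101  99  99  98  99  99  98  99]
 [ 98  99  98  98  98  99  98 101  95  74  53  34  29  42  54  60  79 101
   99  98  98  97  98  98  99  98]
 [ 98  98  98  98  97  98  98  99 100 101 102 102 102 102 101 102 101  98
   98  97 100  99  98  98  98  98]
 [ 98  98  98  99  98  99  99  98  99  99  98  99  99  98  99  99  99  98
   97  99  97  98  99  98  99  98]
 [ 99  98  98  98  99  98  98  98  98  98  98  98  99  98  98  98  98  98
   98  98  98  99  98  98  98  99]]
```

```bash
python3 - <<'E'
from h import *
def tri(a,b):
    A=[];B=[]
    o1,d1=ray("top",a);o2,d2=ray("side",b)
    d1/=np.linalg.norm(d1);d2/=np.linalg.norm(d2)
    M=np.stack([d1,-d2],1);x=np.linalg.lstsq(M,o2-o1,rcond=None)[0]
    p,q=o1+d1*x[0],o2+d2*x[1];return ((p+q)/2).round(4),(np.linalg.norm(p-q)*1e3).round(1)
print("ped top",plane("top",(306.3,222.3),.04)); print("tip top",plane("top",(306,221.5),.07)," side",plane("side",(346,229.0),.07),tri((306,221.5),(346,229)))
print("plate top",plane("top",(227.5,204.3),.014),"side",plane("side",(291.1,312.6),.014))
print("spacer top",plane("top",(421.3,204.3),.018))
ys=[plane("top",p,.014)[:2] for p in [(221.1,197.4),(234.4,197.6),(233.3,210.6),(220.1,210.4)]]
ys=np.array(ys);print(ys,ys.mean(0)); d=ys[1]-ys[0];d2=ys[2]-ys[3];print(np.degrees(np.arctan2(d[0],-d[1])),np.degrees(np.arctan2(d2[0],-d2[1])));
for a,b in((0,3),(1,2)):
    e=ys[a]-ys[b];print(np.degrees(np.arctan2(e[1],e[0])))
s=cv2.imread("pics/side0.png")
cv2.imwrite("pics/c4.png",cv2.resize(s[165:190,335:375],None,fx=16,fy=16,interpolation=cv2.INTER_NEAREST))
cv2.imwrite("pics/c5.png",cv2.resize(s[295:335,265:315],None,fx=14,fy=14,interpolation=cv2.INTER_NEAREST))
cv2.imwrite("pics/c6.png",cv2.resize(s[215:260,325:365],None,fx=12,fy=12,interpolation=cv2.INTER_NEAREST))
from cell import read_state
print(R.from_rotvec(read_state()["eef_rot"]).as_matrix().round(4))
E
```

```text
ped top [0.47082154 0.03297166 0.04      ]
tip top [0.47025106 0.03276561 0.07      ]  side [0.46797774 0.03627125 0.07      ] (array([0.4697, 0.0327, 0.0673]), np.float64(1.6))
plate top [0.52084337 0.26418891 0.014     ] side [0.51895919 0.26445117 0.014     ]
spacer top [ 0.53241661 -0.29921912  0.018     ]
[[0.54069879 0.28384354]
 [0.54094678 0.24516425]
 [0.5027853  0.24644195]
 [0.50255312 0.28466622]] [0.521746   0.26502899]
0.36734609777180394 0.34802875303147657
-1.2354816956910477
-1.9176222070525777
[[-2.000e-04  2.972e-01 -9.548e-01]
 [ 1.800e-03 -9.548e-01 -2.972e-01]
 [-1.000e+00 -1.700e-03 -4.000e-04]]
```

View pics/c4.png

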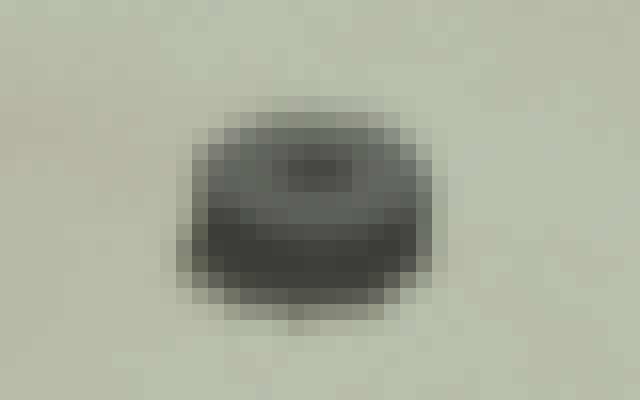

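View pics/c5.png

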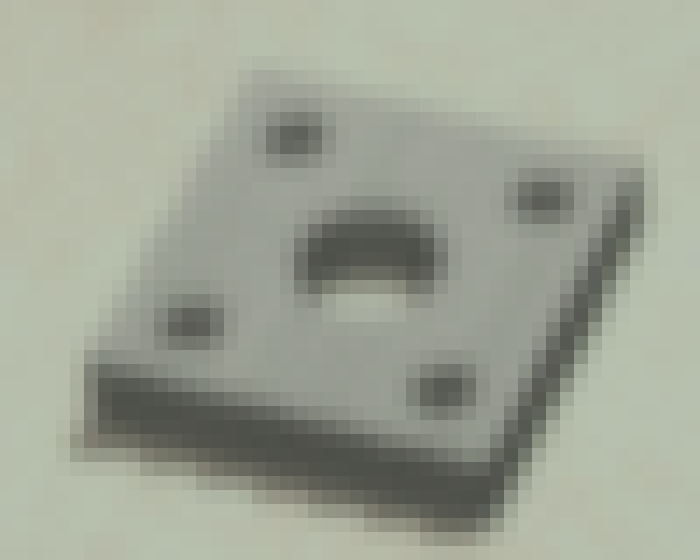

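View pics/c6.png

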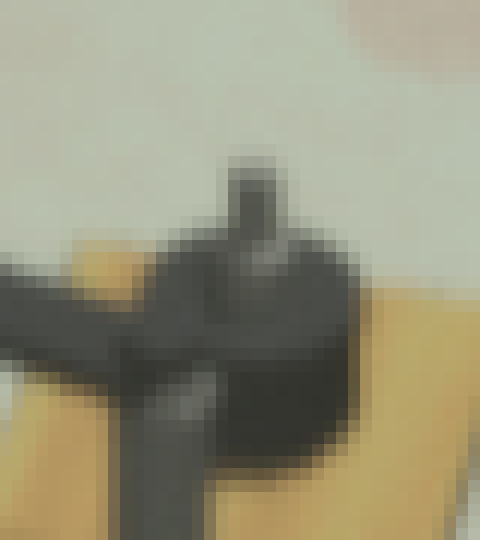

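```bash
python3 - <<'E'
from h import *
h=np.array([(295,133),(541,195),(443,388),(192,322)])/14+np.array([265,295])-.5
P=np.array([plane("side",p,.014)[:2] for p in h]);print(P,P.mean(0))
for a,b in((0,1),(3,2),(1,2),(0,3)):
    e=P[b]-P[a];print(np.degrees(np.arctan2(e[1],e[0])))
print("hole side",plane("side",(291.0,313.4),.014),"spacer side",plane("side",(354.3,174.8),.018),"post side",plane("side",(345.7,228.6),.07))
E
```

```text
[[0.53791819 0.24562253]
 [0.49980405 0.24686989]
 [0.5007942  0.28522777]
 [0.53861527 0.28394821]] [0.51928293 0.2654171 ]
178.12554645715852
178.062315192311
88.52133500909426
88.9579969956686
hole side [0.51840043 0.26651519 0.014     ] spacer side [ 0.53100387 -0.30197397  0.018     ] post side [0.46902917 0.03497254 0.07      ]
```

```bash
cat > go.py <<'E'
import sys
from h import *
from cell import read_state
def go(x,y,z,ang):
    s=read_state(); M=R.from_rotvec(s["eef_rot"]).as_matrix()
    d=np.array([x,y,z])-s["ee_pos"]; a=np.degrees(np.arctan2(M[1,1],M[0,1]))
    t=-((ang-a+180)%360-180)
    print("t",round(s["time_s"],2),"pos",s["ee_pos"].round(4),"yang",a.round(2),"down",M[:,0].round(4),"w",round(s["width"],4),"F",s["contact_force"].round(1),"q6",s["q"][5].round(2))
    print("shift mm",(M.T@d*1e3).round(1),"turn",round(t,2))
if __name__=="__main__": go(*map(float,sys.argv[1:5]))
E
python3 go.py .52 .265 .2 -1.5
```

```text
t 0.1 pos [ 0.1708 -0.5484  0.2304] yang -72.71 down [-2.0e-04  1.8e-03 -1.0e+00] w 0.0854 F [-1.2  0.4 -0.2] q6 -0.21
shift mm [  31.8 -672.9 -575.1] turn -71.21
```

Request:
{"api": "drive_tool", "payload": {
  "steps": [
    [32,-673,-575,-71,1],
    [32,-673,-575,-71,1],
    [32,-673,-575,-71,1],
    [32,-673,-575,-71,1],
    [32,-673,-575,-71,1],
    [32,-673,-575,-71,1],
    [32,-673,-575,-71,1],
    [32,-673,-575,-71,1],
    [32,-673,-575,-71,1],
    [32,-673,-575,-71,1],
    [32,-673,-575,-71,1],
    [32,-673,-575,-71,1],
    [32,-673,-575,-71,1],
    [32,-673,-575,-71,1],
    [32,-673,-575,-71,1],
    [32,-673,-575,-71,1],
    [32,-673,-575,-71,1],
    [32,-673,-575,-71,1],
    [32,-673,-575,-71,1],
    [32,-673,-575,-71,1]
  ]
}}

```text
time_s: 1.77
ee_pos: [0.499, 0.2188, 0.201]
eef_rot: [1.231, 1.197, -1.231]
contact_force: [1.4, 0.2, 0.7]
width: 0.0854
```

```bash
python3 go.py .52 .265 .06 -1.5
```

```text
t 1.77 pos [0.499  0.2188 0.201 ] yang -1.67 down [-9.0e-04  1.4e-03 -1.0e+00] w 0.0854 F [1.4 0.2 0.7] q6 0.22
shift mm [141.   19.8 -46.6] turn -0.17
```

Request:
{"api": "drive_tool", "payload": {
  "steps": [
    [60,20,-46.5,0,1],
    [60,20,-46.5,0,1],
    [100,20,-46.5,0,1],
    [141,20,-46.5,0,1],
    [141,20,-46.5,0,1],
    [141,20,-46.5,0,1],
    [141,20,-46.5,0,1]
  ]
}}

```text
time_s: 2.35
ee_pos: [0.5215, 0.265, 0.062]
eef_rot: [1.233, 1.195, -1.229]
contact_force: [-0.4, 0.8, 0.1]
width: 0.0852
```

```bash
python3 go.py .52 .265 .0 -1.5; python3 - <<'E'
from h import *
im=cams.camera("side")[:,:,::-1]; cv2.imwrite("pics/s1.png",cv2.resize(im[220:380,220:400],None,fx=4,fy=4))
E
```

```text
t 2.35 pos [0.5215 0.265  0.062 ] yang -1.69 down [ 0.0017  0.0021 -1.    ] w 0.0852 F [-0.4  0.8  0.1] q6 0.29
shift mm [62.  -1.6  0.2] turn -0.19
```

View pics/s1.png

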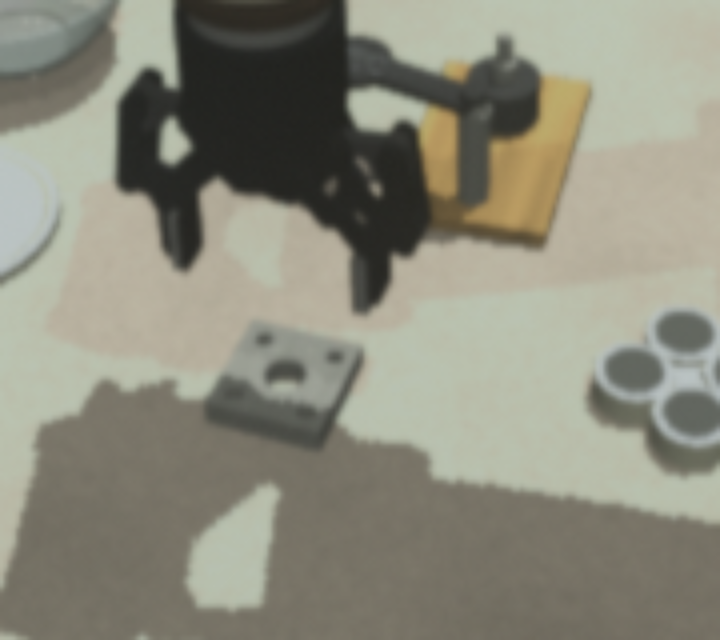

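The open gripper is straddling the plate, whose hole is at about (285,370) in the crop. I'll descend and close.

Request:
{"api": "drive_tool", "payload": {
  "steps": [
    [30,-1.5,0,0,1],
    [50,-1.5,0,0,1],
    [60,-1.5,0,0,1],
    [64,-1.5,0,0,1],
    [64,-1.5,0,0,1],
    [64,-1.5,0,0,1]
  ]
}}

```text
time_s: 2.9
ee_pos: [0.5227, 0.2658, 0.0011]
eef_rot: [1.237, 1.193, -1.224]
contact_force: [0.2, 0.5, 0.4]
width: 0.0857
```

Request:
{"api": "drive_tool", "payload": {
  "steps": [
    [0,0,0,0,-0.1],
    [0,0,0,0,-0.3],
    [0,0,0,0,-1],
    [0,0,0,0,-1],
    [0,0,0,0,-1],
    [0,0,0,0,-1],
    [0,0,0,0,-1],
    [0,0,0,0,-1]
  ]
}}

```text
time_s: 3.57
ee_pos: [0.5243, 0.2663, 0.0032]
eef_rot: [1.239, 1.191, -1.221]
contact_force: [-1.6, 0.1, 6.3]
width: 0.058
```

```bash
python3 go.py .52 .265 .15 -1.5; python3 - <<'E'
from h import *
im=cams.camera("side")[:,:,::-1]; cv2.imwrite("pics/s2.png",cv2.resize(im[240:360,220:370],None,fx=5,fy=5))
E
```

```text
t 3.57 pos [0.5243 0.2663 0.0032] yang -1.7 down [ 0.0103  0.0044 -0.9999] w 0.058 F [-1.6  0.1  6.3] q6 0.29
shift mm [-146.8   -2.8    0.7] turn -0.2
```

View pics/s2.png

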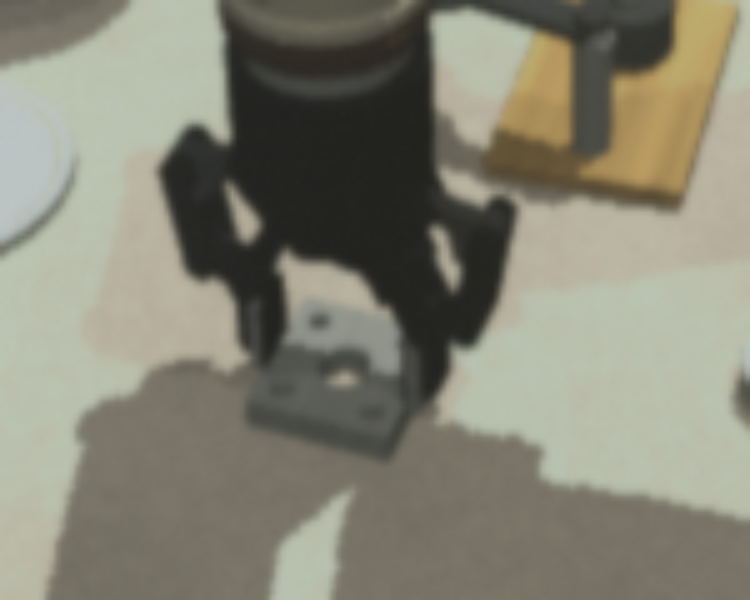

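Request:
{"api": "drive_tool", "payload": {
  "steps": [
    [-20,0,0,0,-1],
    [-60,0,0,0,-1],
    [-100,0,0,0,-1],
    [-140,0,0,0,-1],
    [-147,0,0,0,-1],
    [-147,0,0,0,-1],
    [-147,0,0,0,-1]
  ]
}}

```text
time_s: 4.2
ee_pos: [0.5226, 0.2656, 0.1501]
eef_rot: [1.239, 1.191, -1.221]
contact_force: [-1.2, -0.2, -1.8]
width: 0.0576
```

```bash
python3 go.py .47 .0337 .15 3.3; python3 - <<'E'
from h import *
im=cams.camera("side")[:,:,::-1]; cv2.imwrite("pics/s3.png",cv2.resize(im[180:330,200:370],None,fx=4,fy=4,interpolation=cv2.INTER_NEAREST))
im=cams.camera("top")[:,:,::-1]; cv2.imwrite("pics/t3.png",cv2.resize(cv2.convertScaleAbs(im[150:260,180:340],alpha=2.2),None,fx=5,fy=5,interpolation=cv2.INTER_NEAREST))
E
```

```text
t 4.2 pos [0.5226 0.2656 0.1501] yang -1.69 down [ 0.0105  0.0045 -0.9999] w 0.0576 F [-1.2 -0.2 -1.8] q6 0.29
shift mm [ -1.5 -45.8 233.3] turn -4.99
```

View pics/s3.png

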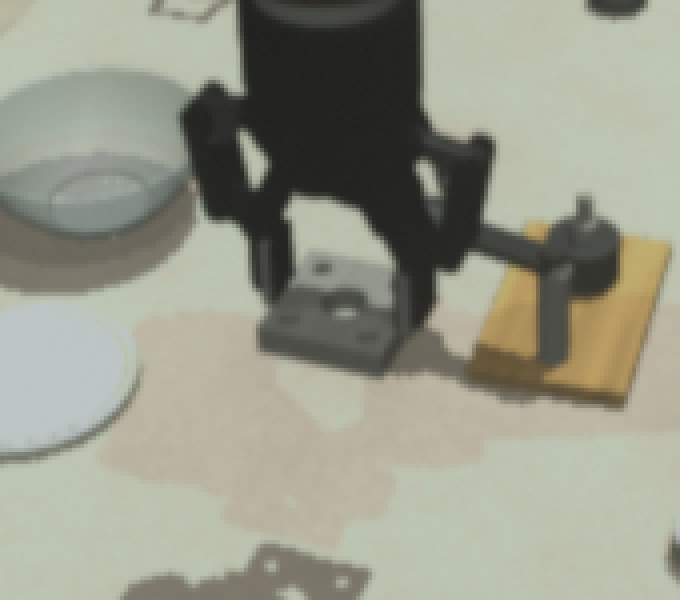

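View pics/t3.png

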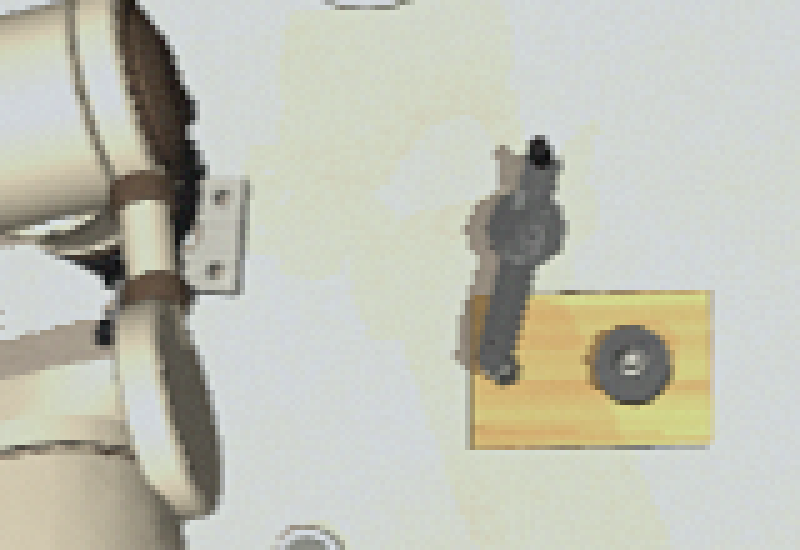

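```bash
python3 - <<'E'
from h import *
print("hole",plane("side",(285.9,256.1),.161))
h=np.array([(322,267),(287,318),(368,337)])/4+np.array([200,180])-.4
P=np.array([plane("side",p,.161)[:2] for p in h]);print(P,(P[0]+P[2])/2)
c=np.array([(223,197),(213,271)])/5+np.array([180,150])-.4
print([plane("top",p,.161) for p in c])
print("mid right edge",[plane("top",np.array(p)/5+[180,150]-.4,.161) for p in [(246,178),(238,291)]])
# near bottom edge of plate front corners side
for p in [(258,349),(384,375)]: print(plane("side",np.array(p)/4+[200,180]-.4,.147))
E
```

```text
hole [0.52063701 0.26849275 0.161     ]
[[0.54112845 0.245091  ]
 [0.54260476 0.28387583]
 [0.50329012 0.28563985]] [0.52220929 0.26536543]
[array([0.54156207, 0.24322099, 0.161     ]), array([0.50283595, 0.2462996 , 0.161     ])]
mid right edge [array([0.5517984 , 0.23186012, 0.161     ]), array([0.49273894, 0.23290865, 0.161     ])]
[0.55415047 0.29239681 0.147     ]
[0.49386824 0.29244699 0.147     ]
```

```bash
python3 go.py .47 .0347 .15 -1.7
```

```text
t 4.3 pos [0.5212 0.2651 0.1476] yang -1.7 down [ 0.0059  0.0033 -1.    ] w 0.0579 F [-0.3 -1.3 -1.4] q6 0.29
shift mm [ -3.4 -44.3 231.9] turn 0.0
```

Request:
{"api": "drive_tool", "payload": {
  "steps": [
    [-3,-8,40,0,-1],
    [-3,-16,80,0,-1],
    [-3,-23,120,0,-1],
    [-3,-31,160,0,-1],
    [-3,-38,200,0,-1],
    [-3,-44,232,0,-1],
    [-3,-44,232,0,-1],
    [-3,-44,232,0,-1],
    [-3,-44,232,0,-1],
    [-3,-44,232,0,-1]
  ]
}}

```text
time_s: 5.13
ee_pos: [0.4698, 0.0356, 0.1486]
eef_rot: [1.235, 1.196, -1.225]
contact_force: [-0.9, -0.8, -1.8]
width: 0.0577
```

```bash
python3 - <<'E'
from h import *
im=cams.camera("side")[:,:,::-1]; cv2.imwrite("pics/s4.png",cv2.resize(im[150:270,260:420],None,fx=5,fy=5,interpolation=cv2.INTER_NEAREST))
im=cams.camera("top")[:,:,::-1]; cv2.imwrite("pics/t4.png",cv2.resize(cv2.convertScaleAbs(im[160:270,240:400],alpha=2.2),None,fx=5,fy=5,interpolation=cv2.INTER_NEAREST))
E
python3 go.py .47 .0347 .08 -1.7
```

```text
t 5.23 pos [0.4701 0.0357 0.1491] yang -1.59 down [ 0.0049  0.0036 -1.    ] w 0.0581 F [ 0.7 -0.6 -0.5] q6 -0.16
shift mm [69.  -0.4  1.2] turn 0.11
```

View pics/s4.png

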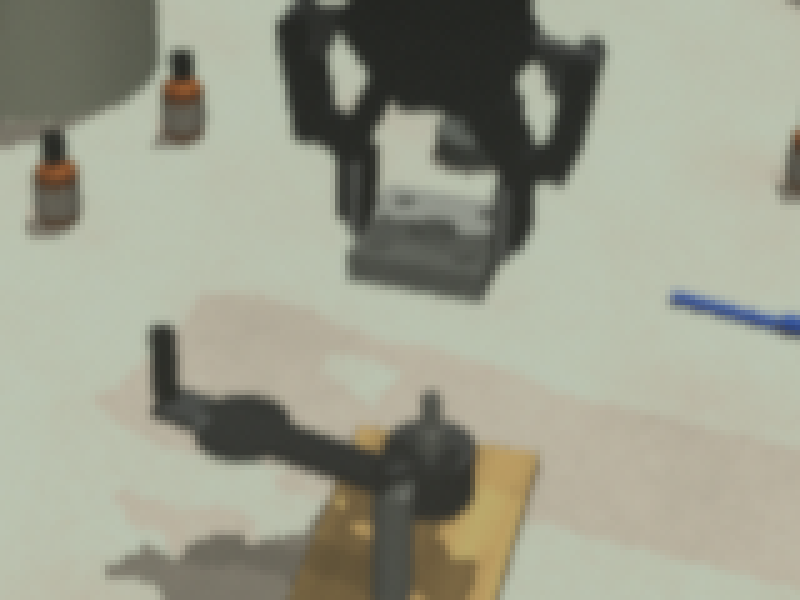

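View pics/t4.png

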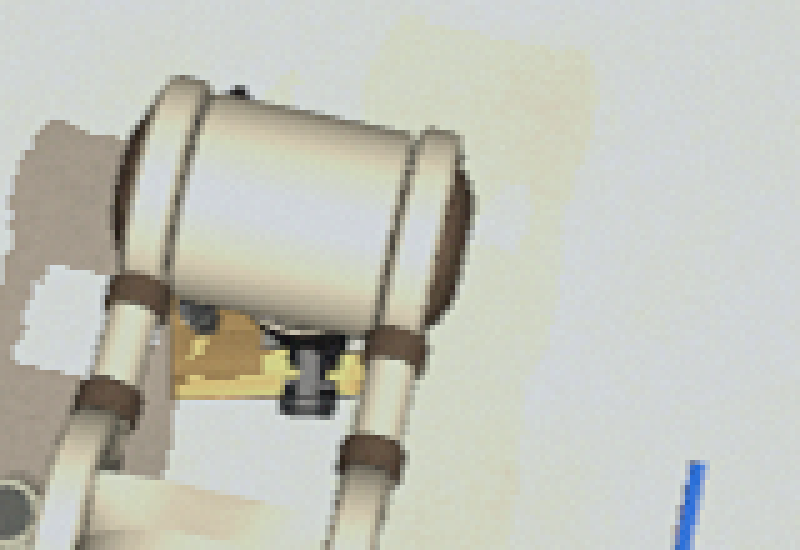

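```bash
python3 - <<'E'
from h import *
f=lambda p:np.array(p)/5+[260,150]-.4
print("hole",plane("side",f((438,228)),.160))
for p in [(348,280),(484,300)]: print(plane("side",f(p),.146))
for p in [(404,200),(487,214)]: print("h",plane("side",f(p),.160))
print("post",plane("side",f((431,395)),.07))
E
```

```text
hole [0.46760775 0.03462319 0.16      ]
[0.49949151 0.06496901 0.146     ]
[0.43953585 0.0632783  0.146     ]
h [0.48802685 0.01623173 0.16      ]
h [0.44991272 0.01723785 0.16      ]
post [0.46881051 0.03490703 0.07      ]
```

Request:
{"api": "drive_tool", "payload": {
  "steps": [
    [35,0,0,0,-1],
    [60,0,0,0,-1],
    [72,0,0,0,-1],
    [80,0,0,0,-1],
    [86,0,0,0,-1],
    [92,0,0,0,-1],
    [96,0,0,0,-1],
    [96,0,0,0,-1]
  ]
}}

```text
time_s: 5.9
ee_pos: [0.4706, 0.0362, 0.0529]
eef_rot: [1.234, 1.195, -1.224]
contact_force: [0.1, 0.4, -0.8]
width: 0.0579
```

```bash
python3 go.py .47 .0357 .043 -1.7; python3 - <<'E'
from h import *
im=cams.camera("side")[:,:,::-1]; cv2.imwrite("pics/s5.png",cv2.resize(im[170:290,280:420],None,fx=5,fy=5,interpolation=cv2.INTER_NEAREST))
E
```

```text
t 5.9 pos [0.4706 0.0362 0.0529] yang -1.57 down [ 0.0048  0.0037 -1.    ] w 0.0579 F [ 0.1  0.4 -0.8] q6 -0.16
shift mm [ 9.9 -0.7  0.5] turn 0.13
```

View pics/s5.png

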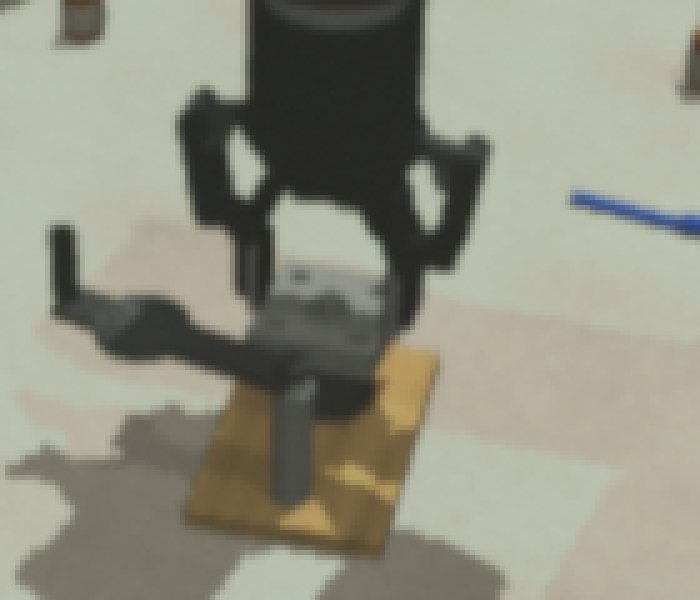

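The post tip shows in the plate hole at about (335,300), and there's no contact force. I'll lower the last 10 mm.

Request:
{"api": "drive_tool", "payload": {
  "steps": [
    [4,0,0,0,-1],
    [7,0,0,0,-1],
    [10,0,0,0,-1],
    [11,0,0,0,-1],
    [11,0,0,0,-1]
  ]
}}

```text
time_s: 6.37
ee_pos: [0.4713, 0.036, 0.0432]
eef_rot: [1.234, 1.195, -1.224]
contact_force: [-5.6, -0.6, 8.5]
width: 0.0581
```

Request:
{"api": "drive_tool", "payload": {
  "steps": [
    [0,0,0,0,-0.2],
    [0,0,0,0,0.4],
    [0,0,0,0,0.7],
    [0,0,0,0,0.8],
    [0,0,0,0,0.8],
    [-10,0,0,0,0.8],
    [-40,0,0,0,0.8],
    [-80,0,0,0,0.8],
    [-110,0,0,0,0.8],
    [-110,0,0,0,0.8]
  ]
}}

```text
time_s: 7.2
ee_pos: [0.4755, 0.0349, 0.1612]
eef_rot: [1.239, 1.183, -1.215]
contact_force: [0.1, -1.0, 0.1]
width: 0.077
```

```bash
python3 go.py .5317 -.3006 .18 -80; python3 - <<'E'
from h import *
im=cams.camera("side")[:,:,::-1]; cv2.imwrite("pics/s6.png",cv2.resize(im[170:290,280:420],None,fx=5,fy=5,interpolation=cv2.INTER_NEAREST))
E
```

```text
t 7.2 pos [0.4755 0.0349 0.1612] yang -1.56 down [ 0.0189  0.001  -0.9998] w 0.077 F [ 0.1 -1.   0.1] q6 -0.16
shift mm [-18.1  65.7 333.8] turn 78.44
```

View pics/s6.png

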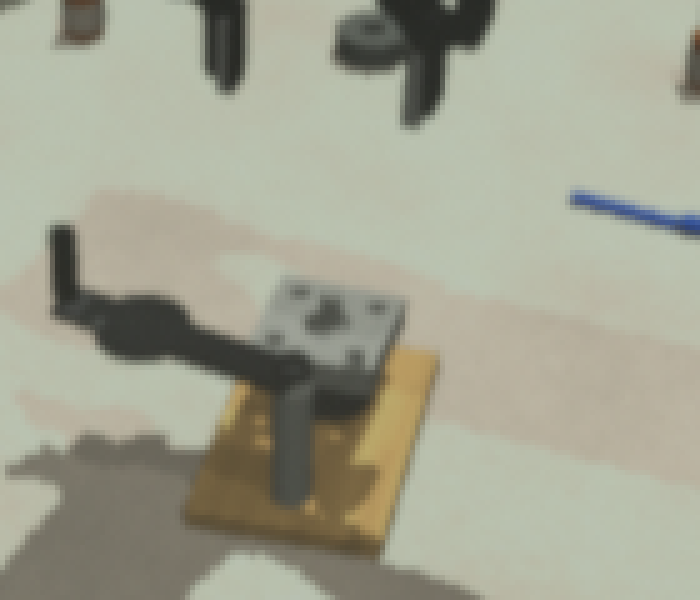

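```bash
python3 go.py .5317 -.3006 .14 -1.6
```

```text
t 7.25 pos [0.4738 0.0351 0.158 ] yang -1.56 down [ 0.0146  0.0017 -0.9999] w 0.0767 F [-0.  -0.1 -0.6] q6 -0.16
shift mm [ 18.3  66.7 334. ] turn 0.04
```

```bash
python3 - <<'E'
from h import *
for i in range(6): cams.camera("side")
E
python3 go.py .5317 -.3006 .14 -1.6
```

```text
t 7.55 pos [0.4696 0.0358 0.1517] yang -1.58 down [ 0.0021  0.004  -1.    ] w 0.0767 F [ 0.5  0.  -0.8] q6 -0.16
shift mm [ 10.5  71.4 334.6] turn 0.02
```

Request:
{"api": "drive_tool", "payload": {
  "steps": [
    [10,8,40,0,0.8],
    [10,16,80,0,0.8],
    [10,25,120,0,0.8],
    [10,34,160,0,0.8],
    [10,42,200,0,0.8],
    [10,51,240,0,0.8],
    [10,60,280,0,0.8],
    [10,68,320,0,0.8],
    [10,71.5,334.5,0,0.8],
    [10,71.5,334.5,0,0.8],
    [10,71.5,334.5,0,0.8],
    [10,71.5,334.5,0,0.8],
    [10,71.5,334.5,0,0.8],
    [10,71.5,334.5,0,0.8]
  ]
}}

```text
time_s: 8.72
ee_pos: [0.5318, -0.299, 0.1403]
eef_rot: [1.232, 1.199, -1.225]
contact_force: [0.0, -0.3, -1.0]
width: 0.077
```

```bash
python3 - <<'E'
from h import *
im=cams.camera("side")[:,:,::-1]; cv2.imwrite("pics/s7.png",cv2.resize(im[90:210,300:420],None,fx=5,fy=5,interpolation=cv2.INTER_NEAREST))
im=cams.camera("top")[:,:,::-1]; cv2.imwrite("pics/t7.png",cv2.resize(cv2.convertScaleAbs(im[160:270,270:430],alpha=2.2),None,fx=5,fy=5,interpolation=cv2.INTER_NEAREST))
E
python3 go.py .5317 -.3006 .00 -1.6
```

```text
t 8.82 pos [ 0.532  -0.2995  0.1406] yang -1.5 down [ 0.0021  0.0041 -1.    ] w 0.0771 F [ 0.6  0.4 -0.1] q6 -0.69
shift mm [140.6  -0.5   1.7] turn 0.1
```

View pics/s7.png

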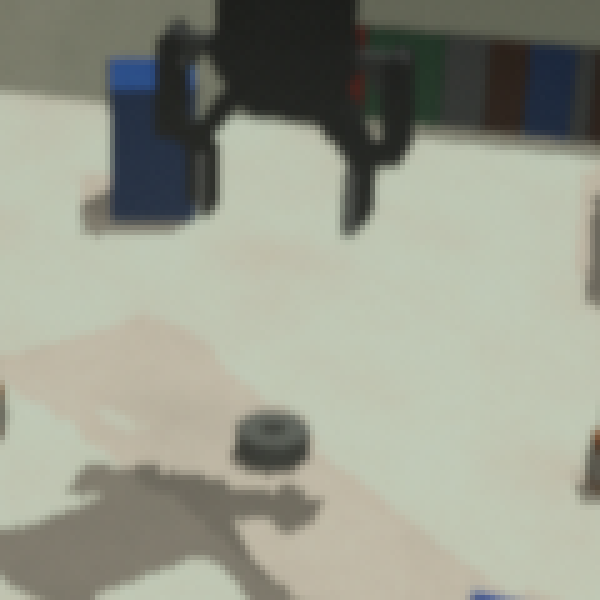

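View pics/t7.png

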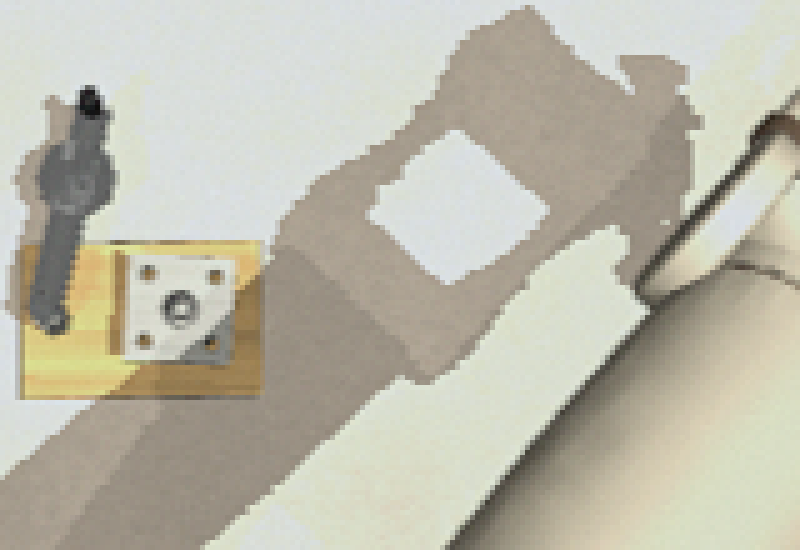

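Request:
{"api": "drive_tool", "payload": {
  "steps": [
    [40,-0.5,1.5,0,0.8],
    [80,-0.5,1.5,0,0.8],
    [110,-0.5,1.5,0,0.8],
    [128,-0.5,1.5,0,0.8],
    [136,-0.5,1.5,0,0.8],
    [138,-0.5,1.5,0,0.8],
    [138,-0.5,1.5,0,0.8],
    [138,-0.5,1.5,0,0.8],
    [138,-0.5,1.5,0,0.2],
    [138,-0.5,1.5,0,0.1],
    [138,-0.5,1.5,0,-0.1],
    [138,-0.5,1.5,0,-1],
    [138,-0.5,1.5,0,-1],
    [138,-0.5,1.5,0,-1],
    [138,-0.5,1.5,0,-1],
    [138,-0.5,1.5,0,-1],
    [138,-0.5,1.5,0,-1]
  ]
}}

```text
time_s: 10.23
ee_pos: [0.5327, -0.3013, 0.0042]
eef_rot: [1.232, 1.195, -1.224]
contact_force: [-0.4, -0.2, 7.1]
width: 0.0411
```

```bash
python3 go.py .5317 -.3006 .16 -1.6; python3 - <<'E'
from h import *
im=cams.camera("side")[:,:,::-1]; cv2.imwrite("pics/s8.png",cv2.resize(im[110:210,300:420],None,fx=6,fy=6,interpolation=cv2.INTER_NEAREST))
E
python3 go.py .5317 -.3006 .16 -1.6
```

```text
t 10.23 pos [ 0.5327 -0.3013  0.0042] yang -1.5 down [ 0.0042  0.0023 -1.    ] w 0.0411 F [-0.4 -0.2  7.1] q6 -0.69
shift mm [-155.9   -0.4   -1. ] turn 0.1
t 10.28 pos [ 0.5327 -0.3012  0.0041] yang -1.51 down [ 0.0042  0.0024 -1.    ] w 0.0409 F [-0.   0.3  7.1] q6 -0.69
shift mm [-155.9   -0.4   -1. ] turn 0.09
```

View pics/s8.png

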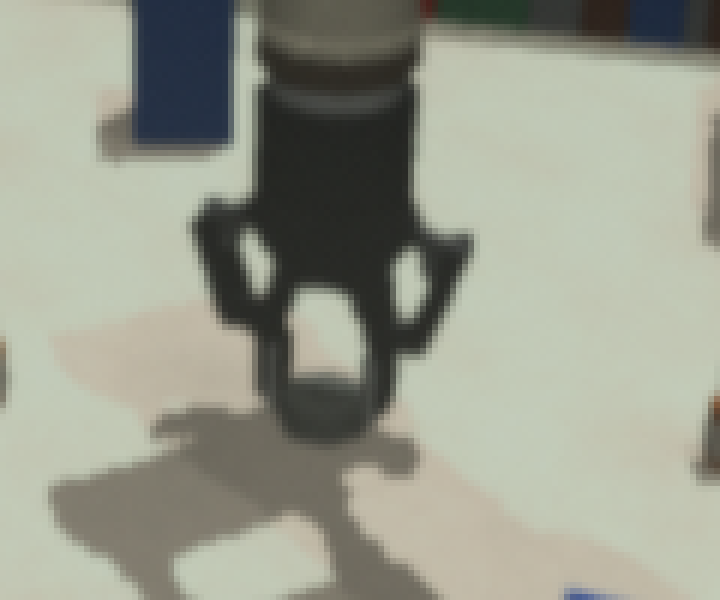

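Request:
{"api": "drive_tool", "payload": {
  "steps": [
    [-20,0,0,0,-1],
    [-60,0,0,0,-1],
    [-100,0,0,0,-1],
    [-140,0,0,0,-1],
    [-160,0,0,0,-1],
    [-160,0,0,0,-1],
    [-160,0,0,0,-1],
    [-160,0,0,0,-1],
    [-160,0,0,0,-1],
    [-160,0,0,0,-1]
  ]
}}

```text
time_s: 11.12
ee_pos: [0.5311, -0.3008, 0.1619]
eef_rot: [1.233, 1.199, -1.225]
contact_force: [-0.6, -0.4, -0.1]
width: 0.0413
```

```bash
python3 - <<'E'
from h import *
im=cams.camera("side")[:,:,::-1]; cv2.imwrite("pics/s9.png",cv2.resize(im[60:210,300:420],None,fx=4,fy=4,interpolation=cv2.INTER_NEAREST))
cams.camera("top")
E
python3 go.py .47 .0345 .16 -1.6
```

```text
t 11.22 pos [ 0.5314 -0.3011  0.1626] yang -1.51 down [ 0.0022  0.0041 -1.    ] w 0.041 F [-0.2 -0.2 -0.2] q6 -0.69
shift mm [   3.9  -70.2 -333.9] turn 0.09
```

View pics/s9.png

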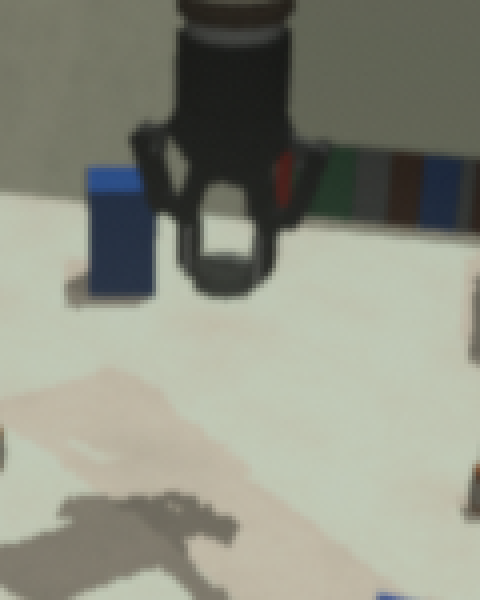

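Spacer is held at about (226,275) in the crop. Now I'll carry it over the post.

Request:
{"api": "drive_tool", "payload": {
  "steps": [
    [4,-8,-40,0,-1],
    [4,-16,-80,0,-1],
    [4,-25,-120,0,-1],
    [4,-34,-160,0,-1],
    [4,-42,-200,0,-1],
    [4,-51,-240,0,-1],
    [4,-60,-280,0,-1],
    [4,-67,-320,0,-1],
    [4,-70,-334,0,-1],
    [4,-70,-334,0,-1],
    [4,-70,-334,0,-1],
    [4,-70,-334,0,-1],
    [4,-70,-334,0,-1],
    [4,-70,-334,0,-1]
  ]
}}

```text
time_s: 12.38
ee_pos: [0.4705, 0.0335, 0.1598]
eef_rot: [1.234, 1.197, -1.227]
contact_force: [-0.1, 0.4, -1.3]
width: 0.0414
```

```bash
python3 - <<'E'
from h import *
im=cams.camera("side")[:,:,::-1]; cv2.imwrite("pics/s10.png",cv2.resize(im[170:270,300:400],None,fx=6,fy=6,interpolation=cv2.INTER_NEAREST))
cv2.imwrite("pics/side10.png",im)
cams.camera("top")
E
python3 go.py .47 .0345 .08 -1.6
```

```text
t 12.48 pos [0.4704 0.0337 0.1598] yang -1.6 down [ 0.0021  0.004  -1.    ] w 0.0412 F [ 0.5 -0.7 -0.8] q6 -0.16
shift mm [79.8 -0.6 -0.4] turn 0.0
```

View pics/s10.png

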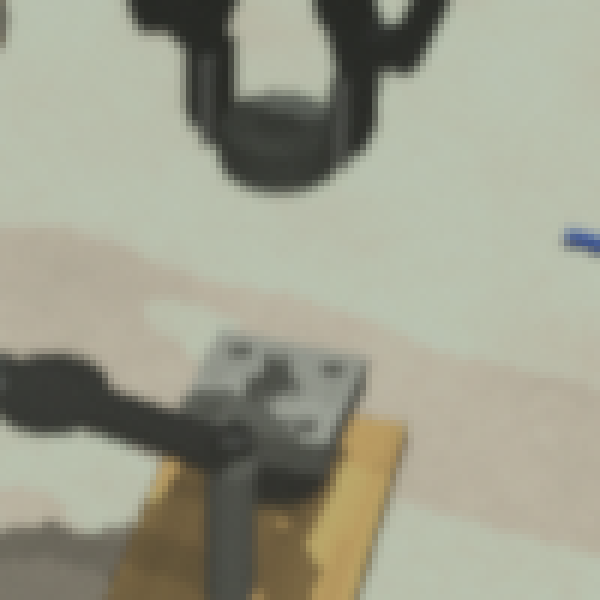

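```bash
python3 - <<'E'
from h import *
f=lambda p:np.array(p)/6+[300,170]-.42
o=cams.calibration("side")["origin"]
b=plane("side",f((277,191)),.1556); t=plane("side",f((280,95)),.1736)
u=b[:2]-o[:2];u/=np.linalg.norm(u)
print("center from bottom",b[:2]+.022*u,"from top back",t[:2]-.022*u,"hole",plane("side",f((277,120)),.1736))
# fit ellipse prediction
th=np.linspace(0,2*np.pi,90)
s=cv2.imread("pics/side10.png")[170:270,300:400]
s=cv2.convertScaleAbs(cv2.resize(s,None,fx=6,fy=6,interpolation=cv2.INTER_CUBIC),alpha=2)
cv2.imwrite("pics/s10b.png",s[60:420,150:400])
print("post tip",plane("side",f((276,366)),.07))
E
```

```text
center from bottom [0.4712596  0.03173724] from top back [0.46930626 0.03845428] hole [0.4712099  0.03444449 0.1736    ]
post tip [0.46733788 0.04241572 0.07      ]
```

View pics/s10b.png

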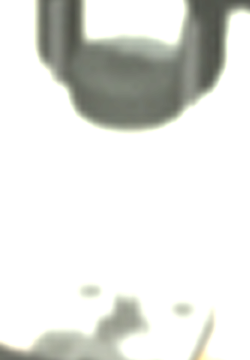

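Request:
{"api": "drive_tool", "payload": {
  "steps": [
    [30,-1,0,0,-1],
    [55,-1,0,0,-1],
    [68,-1,0,0,-1],
    [75,-1,0,0,-1],
    [79,-1,0,0,-1],
    [81,-1,0,0,-1],
    [81,-1,0,0,-1],
    [81,-1,0,0,-1]
  ]
}}

```text
time_s: 13.15
ee_pos: [0.4705, 0.0339, 0.0798]
eef_rot: [1.234, 1.196, -1.225]
contact_force: [0.3, -0.2, -1.2]
width: 0.0411
```

```bash
python3 - <<'E'
from h import *
im=cams.camera("side")[:,:,::-1]; cv2.imwrite("pics/s11.png",cv2.resize(im[180:270,300:400],None,fx=7,fy=7,interpolation=cv2.INTER_CUBIC))
cams.camera("side")
E
python3 go.py .4696 .0337 .058 -1.6
```

```text
t 13.25 pos [0.4704 0.0339 0.0798] yang -1.59 down [ 0.004   0.0036 -1.    ] w 0.041 F [ 0.4 -0.6 -1. ] q6 -0.16
shift mm [21.8 -0.9  0.3] turn 0.01
```

View pics/s11.png

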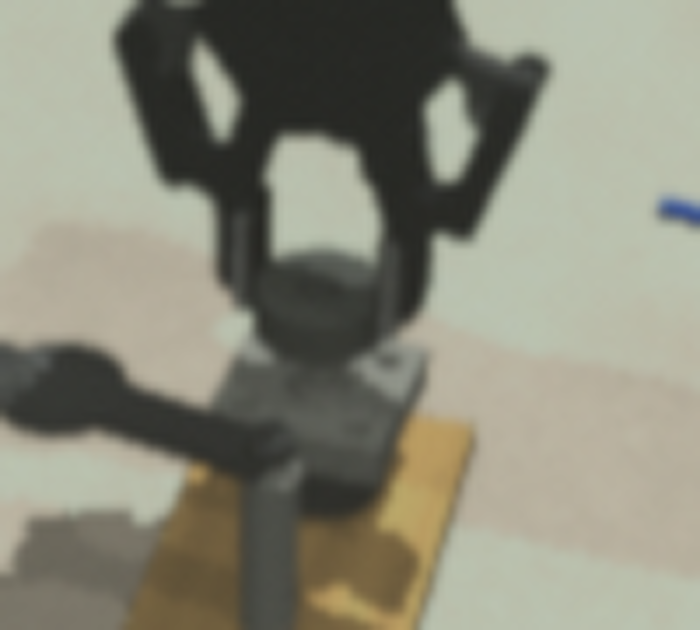

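Request:
{"api": "drive_tool", "payload": {
  "steps": [
    [2,-1.5,0,0,-1],
    [5,-1.5,0,0,-1],
    [8,-1.5,0,0,-1],
    [10,-1.5,0,0,-1],
    [10,-1.5,0,0,-1]
  ]
}}

```text
time_s: 13.67
ee_pos: [0.4686, 0.034, 0.0691]
eef_rot: [1.234, 1.196, -1.226]
contact_force: [0.2, -0.9, -0.6]
width: 0.0409
```

```bash
python3 - <<'E'
from h import *
cams.camera("side");cams.camera("side")
E
python3 go.py .4696 .0337 .058 -1.6
```

```text
t 13.77 pos [0.4688 0.034  0.0695] yang -1.6 down [ 0.0034  0.0037 -1.    ] w 0.0408 F [ 0.7  0.2 -0.4] q6 -0.16
shift mm [11.5  0.8  0.3] turn 0.0
```

No force, and the underside is 5 mm below the tip, so it has threaded. I'll continue down.

Request:
{"api": "drive_tool", "payload": {
  "steps": [
    [3,0,0,0,-1],
    [6,0,0,0,-1],
    [9,0,0,0,-1],
    [11,0,0,0,-1],
    [12,0,0,0,-1],
    [12,0,0,0,-1],
    [12,0,0,0,-1]
  ]
}}

```text
time_s: 14.35
ee_pos: [0.4688, 0.0339, 0.0581]
eef_rot: [1.233, 1.197, -1.226]
contact_force: [-3.4, -0.3, 6.7]
width: 0.0411
```

```bash
python3 go.py .4696 .0337 .058 -1.6; python3 - <<'E'
from h import *
im=cams.camera("side")[:,:,::-1]; cv2.imwrite("pics/s12.png",cv2.resize(im[180:270,300:400],None,fx=7,fy=7,interpolation=cv2.INTER_CUBIC))
E
```

```text
t 14.35 pos [0.4688 0.0339 0.0581] yang -1.58 down [ 0.0027  0.0034 -1.    ] w 0.0411 F [-3.4 -0.3  6.7] q6 -0.16
shift mm [0.1 0.8 0.2] turn 0.02
```

View pics/s12.png

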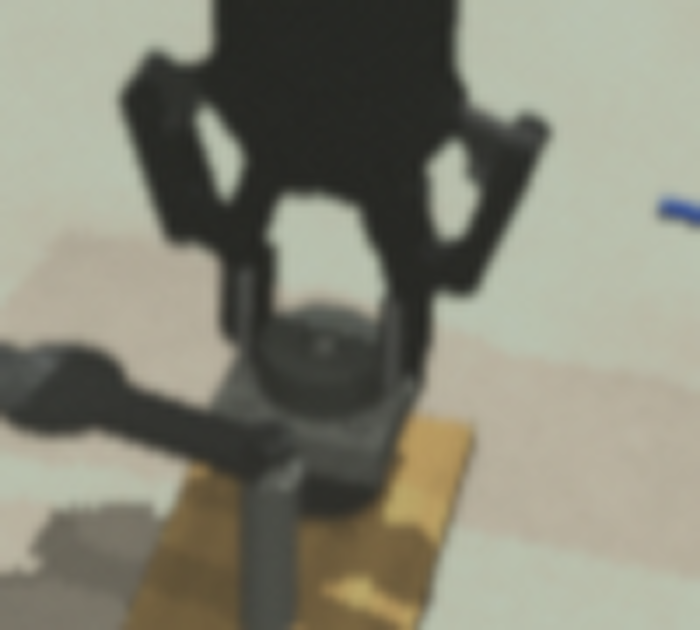

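The spacer is on the plate: TCP is at 58 mm as predicted, there's contact force, and the post tip shows in its hole at (325,345). Next I'll release and lift.

Request:
{"api": "drive_tool", "payload": {
  "steps": [
    [0,0,0,0,-0.2],
    [0,0,0,0,0.2],
    [0,0,0,0,0.5],
    [0,0,0,0,0.5],
    [0,0,0,0,0.5],
    [-10,0,0,0,0.5],
    [-40,0,0,0,0.5],
    [-80,0,0,0,0.5],
    [-120,0,0,0,0.5],
    [-120,0,0,0,0.5],
    [-120,0,0,0,0.5],
    [-120,0,0,0,0.5],
    [-120,0,0,0,0.5],
    [-120,0,0,0,0.5]
  ]
}}

```text
time_s: 15.57
ee_pos: [0.4673, 0.0337, 0.1765]
eef_rot: [1.232, 1.199, -1.228]
contact_force: [0.7, -0.5, -0.6]
width: 0.0639
```

```bash
python3 - <<'E'
from h import *
im=cams.camera("side")[:,:,::-1]; cv2.imwrite("pics/s13.png",cv2.resize(im[170:290,260:400],None,fx=5,fy=5,interpolation=cv2.INTER_CUBIC))
print(plane("top",(288,181.5),.117), plane("top",(281.2,223.8),.081))
f=lambda p:np.array(p)/4+[260,200]-.4
print(plane("side",f((129,63)),.117),plane("side",f((129,63)),.115))
E
python3 go.py .47 .0345 .18 -1.6
```

```text
[0.57302898 0.08244702 0.117     ] [0.46145732 0.10012553 0.081     ]
[0.57980865 0.08373555 0.117     ] [0.58090617 0.08102539 0.115     ]
t 15.62 pos [0.4675 0.0337 0.1767] yang -1.58 down [-1.e-04  4.e-03 -1.e+00] w 0.0639 F [0.3 0.5 0.1] q6 -0.16
shift mm [-3.3  2.5 -0.9] turn 0.02
```

View pics/s13.png

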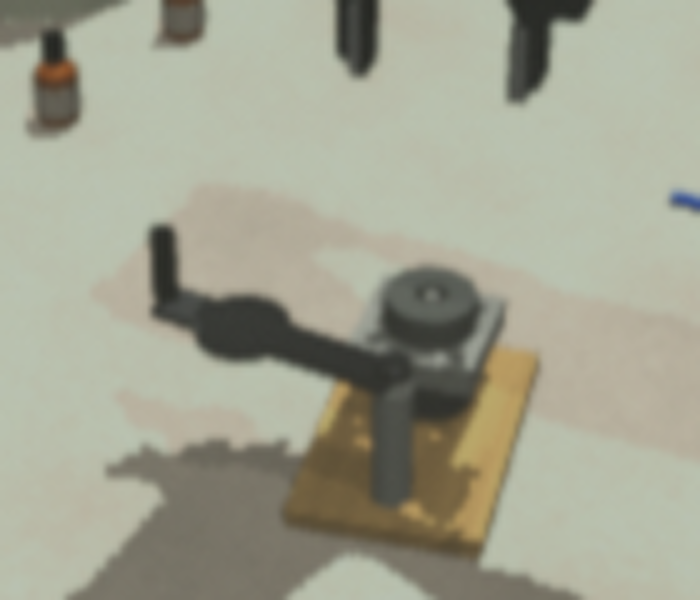

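```bash
python3 - <<'E'
from h import *
print(plane("top",(286.9,178.6),.117),plane("top",(300,117),.03))
E
python3 go.py .5865 .1133 .17 -12.5
```

```text
[0.58092087 0.08567413 0.117     ] [0.78380203 0.06029495 0.03      ]
t 15.62 pos [0.4675 0.0337 0.1767] yang -1.58 down [-1.e-04  4.e-03 -1.e+00] w 0.0639 F [0.3 0.5 0.1] q6 -0.16
shift mm [  7.  116.8 -82.9] turn 10.92
```

Request:
{"api": "drive_tool", "payload": {
  "steps": [
    [7,30,-21,5,0],
    [7,60,-42,11,-0.5],
    [7,90,-63,11,-1],
    [7,117,-83,11,-1],
    [7,117,-83,11,-1],
    [7,117,-83,11,-1],
    [7,117,-83,11,-1],
    [7,117,-83,11,-1],
    [7,117,-83,11,-1],
    [7,117,-83,11,-1]
  ]
}}

```text
time_s: 16.45
ee_pos: [0.5862, 0.1129, 0.1703]
eef_rot: [1.373, 1.1, -1.368]
contact_force: [0.2, 0.5, -0.0]
width: -0.0003
```

```bash
python3 - <<'E'
from h import *
im=cams.camera("side")[:,:,::-1]; cv2.imwrite("pics/s14.png",cv2.resize(im[150:290,240:400],None,fx=4,fy=4,interpolation=cv2.INTER_CUBIC))
cams.camera("top")
E
python3 go.py .5865 .1133 .092 -12.5
```

```text
t 16.55 pos [0.5865 0.1131 0.1703] yang -12.62 down [ 3.e-04  4.e-03 -1.e+00] w 0.0001 F [ 0.5 -0.4  1.1] q6 0.21
shift mm [78.3  0.   0.1] turn -0.12
```

View pics/s14.png

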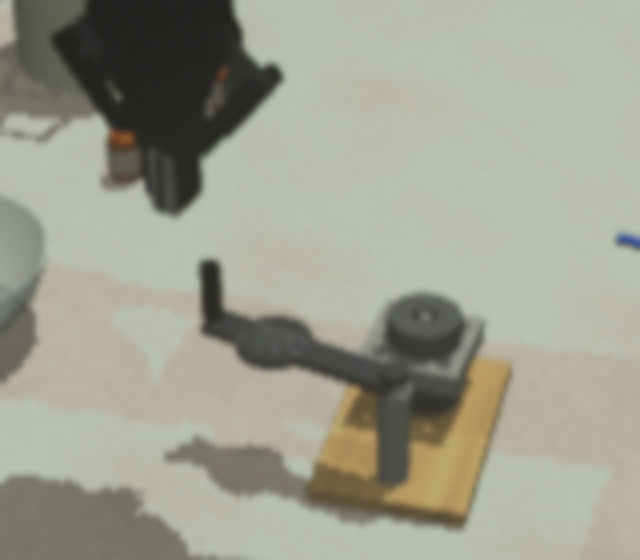

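Request:
{"api": "drive_tool", "payload": {
  "steps": [
    [30,0,0,0,-1],
    [55,0,0,0,-1],
    [70,0,0,0,-1],
    [78,0,0,0,-1],
    [78,0,0,0,-1],
    [78,0,0,0,-1],
    [78,0,0,0,-1]
  ]
}}

```text
time_s: 17.13
ee_pos: [0.5877, 0.1133, 0.094]
eef_rot: [1.374, 1.098, -1.366]
contact_force: [-0.2, -0.5, 0.4]
width: 0.0
```

```bash
python3 - <<'E'
from h import *
im=cams.camera("side")[:,:,::-1]; cv2.imwrite("pics/s15.png",cv2.resize(im[150:290,240:400],None,fx=4,fy=4,interpolation=cv2.INTER_CUBIC))
cams.camera("top")
from cell import read_state
s=read_state();M=R.from_rotvec(s["eef_rot"]).as_matrix();p0=s["ee_pos"];a0=np.degrees(np.arctan2(M[1,1],M[0,1]))
print(s["time_s"],p0,a0,s["contact_force"])
piv=np.array([.4654,.1087])
def row(phi,off):
    f=np.radians(phi);c=piv+.115*np.array([np.cos(f),np.sin(f)])+off*np.array([-np.sin(f),np.cos(f)])
    d=np.array([c[0],c[1],.092])-p0
    return (M.T@d*1e3).round(1),round(a0-phi,1)
for phi,off in [(-12.5,.024)]+[(x,.017) for x in np.arange(-14,-91,-4)]: print(phi,*row(phi,off))
E
```

```text
17.2333 [0.58768959 0.11336005 0.0940295 ] -12.615542107278424 [ 0.22104154 -0.42444307  0.64561401]
-12.5 [ 2.  -3.4  7. ] -0.1
-14 [ 1.9 -2.9 17. ] 1.4
-18 [ 1.9 -2.2 25.1] 5.4
-22 [ 1.9 -2.1 33.2] 9.4
-26 [ 1.8 -2.5 41.3] 13.4
-30 [ 1.8 -3.5 49.4] 17.4
-34 [ 1.8 -5.  57.4] 21.4
-38 [ 1.7 -7.1 65.2] 25.4
-42 [ 1.7 -9.8 72.9] 29.4
-46 [  1.6 -12.9  80.3] 33.4
-50 [  1.6 -16.6  87.6] 37.4
-54 [  1.6 -20.8  94.5] 41.4
-58 [  1.5 -25.5 101.2] 45.4
-62 [  1.5 -30.6 107.5] 49.4
-66 [  1.4 -36.1 113.4] 53.4
-70 [  1.4 -42.  119. ] 57.4
-74 [  1.4 -48.3 124.1] 61.4
-78 [  1.3 -55.  128.7] 65.4
-82 [  1.3 -61.9 132.9] 69.4
-86 [  1.2 -69.1 136.6] 73.4
-90 [  1.2 -76.6 139.8] 77.4
```

View pics/s15.png

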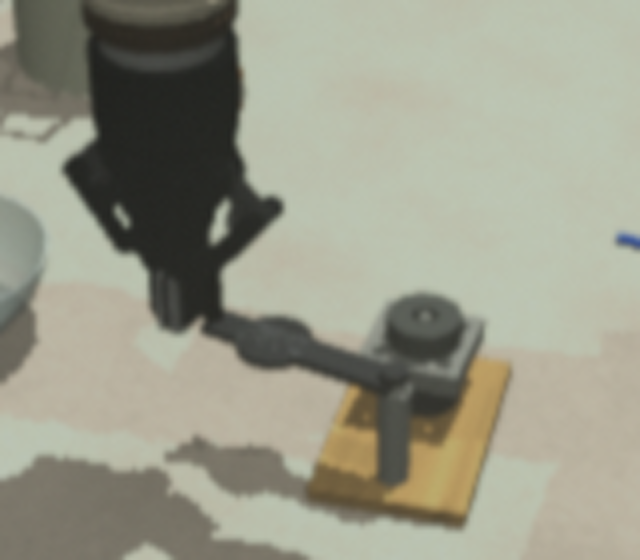

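The closed fingers stand in front (+y) of the pin with no contact. I'll sweep along the arc.

Request:
{"api": "drive_tool", "payload": {
  "steps": [
    [2,-3,8,0,-1],
    [2,-3,17,1.5,-1],
    [2,-2,25,5.5,-1],
    [2,-2,33,9.5,-1],
    [2,-2.5,41,13.5,-1],
    [2,-3.5,49.5,17.5,-1],
    [2,-5,57.5,21.5,-1],
    [2,-7,65,25.5,-1],
    [2,-10,73,29.5,-1],
    [2,-13,80.5,33.5,-1],
    [2,-16.5,87.5,37.5,-1],
    [2,-21,94.5,41.5,-1],
    [2,-25.5,101,45.5,-1],
    [1.5,-30.5,107.5,49.5,-1],
    [1.5,-36,113.5,53.5,-1],
    [1.5,-42,119,57.5,-1],
    [1.5,-48,124,61.5,-1],
    [1.5,-48,124,61.5,-1],
    [1.5,-48,124,61.5,-1],
    [1.5,-48,124,61.5,-1]
  ]
}}

```text
time_s: 18.9
ee_pos: [0.514, 0.0025, 0.0921]
eef_rot: [2.078, 0.294, -2.069]
contact_force: [-0.2, 0.5, 0.4]
width: -0.0002
```

```bash
python3 - <<'E'
from h import *
im=cams.camera("side")[:,:,::-1]; cv2.imwrite("pics/s16.png",cv2.resize(im[150:290,240:400],None,fx=4,fy=4,interpolation=cv2.INTER_CUBIC))
im=cams.camera("top")[:,:,::-1]; cv2.imwrite("pics/t16.png",cv2.resize(cv2.convertScaleAbs(im[160:270,240:400],alpha=2.2),None,fx=4,fy=4,interpolation=cv2.INTER_NEAREST))
from cell import read_state
s=read_state();M=R.from_rotvec(s["eef_rot"]).as_matrix();p0=s["ee_pos"];a0=np.degrees(np.arctan2(M[1,1],M[0,1]))
print(s["time_s"],p0,a0,s["contact_force"])
piv=np.array([.4654,.1087])
def row(phi,off):
    f=np.radians(phi);c=piv+.115*np.array([np.cos(f),np.sin(f)])+off*np.array([-np.sin(f),np.cos(f)])
    d=np.array([c[0],c[1],.092])-p0
    return (M.T@d*1e3).round(1),round(a0-phi,1)
for phi,off in [(x,.017) for x in np.arange(-74,-93,-2)]: print(phi,*row(phi,off))
E
```

```text
19.0 [0.51408763 0.0027791  0.09199864] -74.07000987550587 [ 0.4617755  -0.11927123 -0.6839026 ]
-74 [-0.  -0.2  0.6] -0.1
-76 [-0.   0.3  4.6] 1.9
-78 [-0.   0.7  8.7] 3.9
-80 [-0.1  0.9 12.7] 5.9
-82 [-0.1  1.  16.8] 7.9
-84 [-0.1  1.  20.8] 9.9
-86 [-0.1  0.8 24.9] 11.9
-88 [-0.1  0.5 28.9] 13.9
-90 [-0.2  0.  33. ] 15.9
-92 [-0.2 -0.6 37. ] 17.9
```

View pics/s16.png

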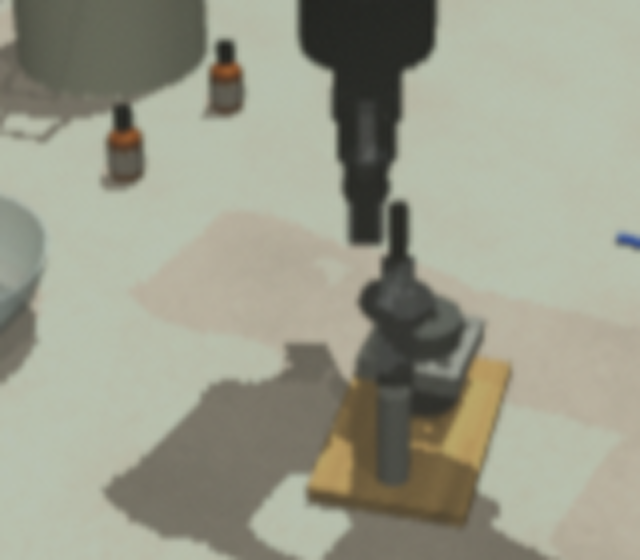

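View pics/t16.png

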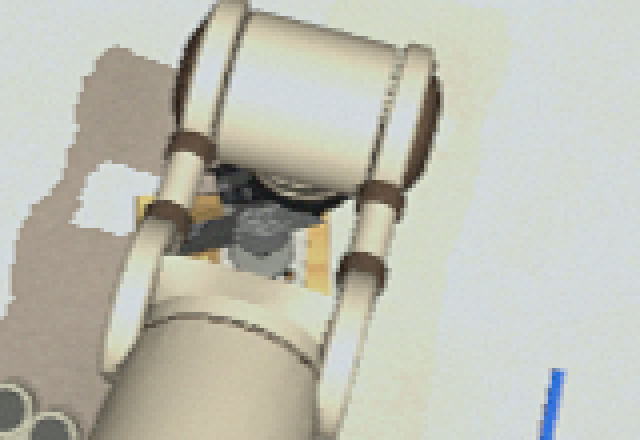

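Request:
{"api": "drive_tool", "payload": {
  "steps": [
    [0,0,4.5,2,-1],
    [0,0.5,8.5,4,-1],
    [0,1,12.5,6,-1],
    [0,1,17,8,-1],
    [0,1,21,10,-1],
    [0,1,23,11,-1],
    [0,1,25,12,-1],
    [0,1,25,12,-1],
    [0,1,25,12,-1]
  ]
}}

```text
time_s: 19.75
ee_pos: [0.4903, -0.005, 0.0918]
eef_rot: [2.192, 0.08, -2.184]
contact_force: [0.2, 0.6, 0.8]
width: -0.0002
```

```bash
python3 - <<'E'
from h import *
im=cams.camera("side")[:,:,::-1]; cv2.imwrite("pics/s17.png",cv2.resize(im[170:280,300:400],None,fx=5,fy=5,interpolation=cv2.INTER_CUBIC))
E
python3 go.py .489 -.0051 .092 -86.7
```

```text
t 19.8 pos [ 0.4904 -0.005   0.0919] yang -86.03 down [ 0.0036  0.0038 -1.    ] w 0.0 F [-0.1 -0.7 -0.3] q6 1.24
shift mm [-0.1 -0.   1.4] turn 0.67
```

View pics/s17.png

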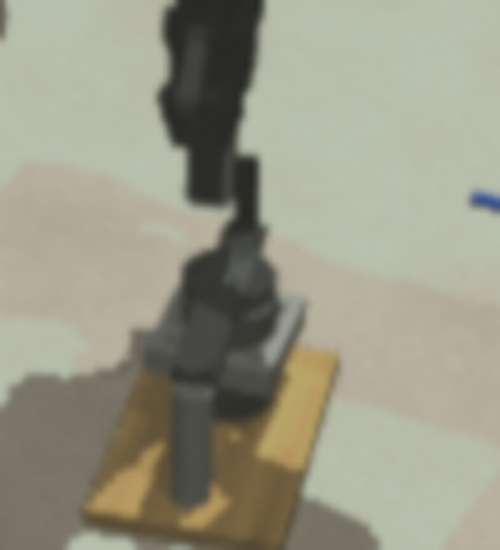

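Nearly home, with no force yet. I'll push on in small steps until the stop resists.

Request:
{"api": "drive_tool", "payload": {
  "steps": [
    [0,0,2,0.7,-1],
    [0,0,4,0.7,-1],
    [0,0,5,0.7,-1],
    [0,0,5,0.7,-1],
    [0,0,5,0.7,-1]
  ]
}}

```text
time_s: 20.22
ee_pos: [0.4879, -0.0054, 0.0924]
eef_rot: [2.206, 0.066, -2.183]
contact_force: [9.8, 1.4, -6.9]
width: 0.0002
```

Request:
{"api": "drive_tool", "payload": {
  "steps": [
    [0,0,-5,0,-1],
    [0,0,-20,0,-1],
    [0,0,-35,0,-1],
    [-30,0,-35,0,-1],
    [-70,0,-35,0,-1],
    [-110,0,-60,0,-1],
    [-150,0,-100,0,-1],
    [-150,0,-140,0,-1],
    [-150,0,-180,0,-1],
    [-150,0,-200,0,-1],
    [-150,0,-200,0,-1],
    [-150,0,-200,0,-1],
    [-150,0,-200,0,-1],
    [-150,0,-200,0,-1]
  ]
}}

```text
time_s: 21.38
ee_pos: [0.6851, 0.0054, 0.2448]
eef_rot: [2.206, 0.066, -2.183]
contact_force: [0.1, -0.7, -0.1]
width: -0.0
```

```bash
python3 go.py .489 -.0051 .092 -86.7; python3 - <<'E'
from h import *
im=cams.camera("side")[:,:,::-1]; cv2.imwrite("pics/s18.png",cv2.resize(im[170:280,300:400],None,fx=5,fy=5,interpolation=cv2.INTER_CUBIC)); cv2.imwrite("pics/s18f.png",im)
im=cams.camera("top")[:,:,::-1]; cv2.imwrite("pics/t18.png",cv2.resize(cv2.convertScaleAbs(im[190:250,260:340],alpha=2.2),None,fx=8,fy=8,interpolation=cv2.INTER_NEAREST)); cv2.imwrite("pics/t18f.png",im)
E
```

```text
t 21.38 pos [0.6851 0.0054 0.2448] yang -86.77 down [ 0.0101  0.0037 -0.9999] w -0.0 F [ 0.1 -0.7 -0.1] q6 1.34
shift mm [ 1.508e+02 -1.000e-01  1.980e+02] turn -0.07
```

View pics/s18.png

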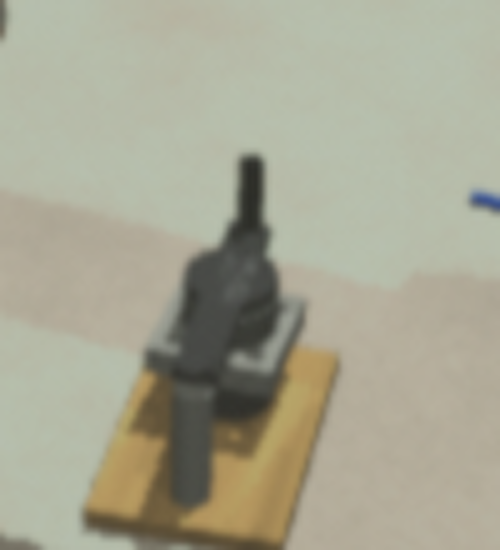

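View pics/t18.png

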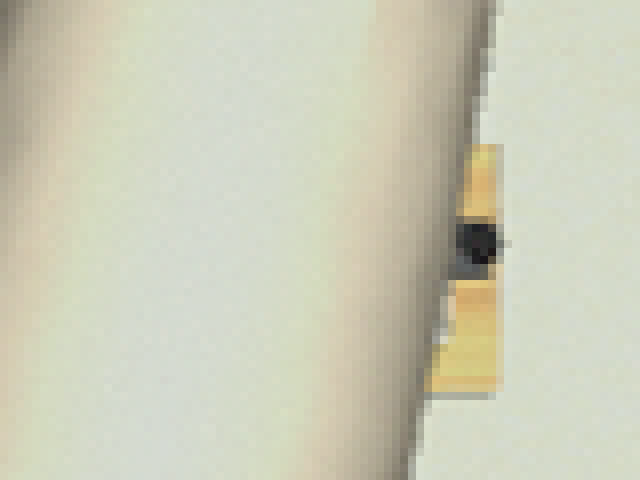

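View pics/t18f.png

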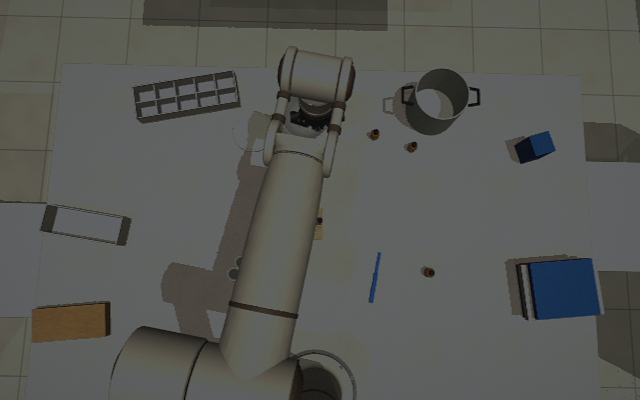

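```bash
python3 - <<'E'
from h import *
a=plane("top",(319.8,219.3),.117);b=plane("side",(349.6,201.3),.117);print(a,b)
for p in (a,b,(a+b)/2):
    d=p[:2]-np.array([.4654,.1087]);phi=np.degrees(np.arctan2(d[1],d[0]));print(np.linalg.norm(d),phi,"theta deg",phi+86.7)
E
```

```text
[ 0.47248102 -0.00560523  0.117     ] [ 0.47213358 -0.00811093  0.117     ]
0.11452435220730338 -86.45515235521927 theta deg 0.24484764478073373
0.11700485320636184 -86.70082700267338 theta deg -0.0008270026733754321
0.11576433668872532 -86.57930570545135 theta deg 0.12069429454865599
```

```bash
python3 - <<'E'
from cell import read_state, cams, job
for i in range(4): cams.camera("top")
s=read_state(); print(s["time_s"],abs(s["joint_vel"]).max(),s["ee_pos"],s["contact_force"])
job.hand_in()
E
```

```text
21.6833 0.0088639776371898 [0.68568216 0.00530225 0.2450675 ] [0.0385874  0.57213692 0.27409297]
the job is handed in; nothing more can be done
```

I put the drain plate over the post onto the pedestal, set the spacer ring over the post on top of it, and pushed the keeper home. I handed the job in at about 21.7 s; no verdict is reported.

**Checks that agreed:**
- **Plate:** at release its underside was at about 40 mm, and the later pictures show it flat around the post.
- **Spacer:** at release its underside was at about 54 mm, with the post tip visible in its hole.
- **Keeper:** the stop pushed back with about 10 N, where about 1 N moves the keeper. The pin, measured in both views, lies within about 0.3° of the home direction I worked out from the stand's pose.
- **Robot:** it was clear of everything and at rest at hand-in.

**Weaker points:**
- The two cameras disagreed by 2–3 mm on absolute positions, so I averaged them and aligned each part to the post within one picture.
- The arm hid much of the stack in the last top view, so that check of the stack rests on the side view.
- The arm also hid some bystanders in that view (the mould and bowl, and part of the lid). The bottles and knife looked unmoved, and I planned every path to stay clear of all the bystanders.

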